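Stroke the stop flaps of a feed track flat

ROBOT

A 6-joint arm with a two-finger parallel gripper is mounted at the origin on the work surface; the furniture and walls round the work are solid. World frame = base frame: x ahead of the robot, y to its left, z up, the work surface at z = 0. Lengths are in m, angles in degrees, forces in N, time in s.
With the tool pointing down it reaches from about 0.4 to 0.825 m from the base axis. Payload 7 kg.
Tool frame: the origin (TCP) lies midway between the tips of the shut fingers; the grasp point (between the pads) lies hold_point_z behind it (hold_point_z is the distance from the TCP to the grasp point, in m); z points along the fingers, y is the line along which they close (so a half turn about z gives the same grasp; the last joint's range is limited). The gripper opens to 88 mm and grips with 3 to 60 N. Pads are 19 mm wide; open, the fingers measure 130 mm over their backs; the gripper's body (78 mm by 193 mm) begins 47 mm behind the grasp point.
Start: joints at [-48.581, 20.546, 0.682, 0, -70.136, -16.507], TCP at [0.284, -0.612, 0.227] pointing down, gripper open.
Joint ranges: [-176.03, 176.03], [-82.01, 121.73], [-58.28, 71.71], [-173.87, 95.51], [-174.79, -0.11], [-173.66, 173.66]. Speed limits (degrees/s): [136.94, 136.94, 172.46, 180, 180, 180].

INTERFACE

Orientations are given as [roll, pitch, yaw] about the fixed x, y, z axes, in that order (R = Rz(yaw) Ry(pitch) Rx(roll)).
In Python, from plant import * gives the robot as it stands.
- The arm moves only by the tool step_arm, never from a script. Its argument "steps" is a list that holds one entry, the list of rows, each a list of 6 numbers: the shift along the tool's x, y, z scaled (see below), then the turn, a rotation vector about the tool's x, y, z scaled (see below). In form: [[[tx, ty, tz, wx, wy, wz], ...]]. A call has 1 to 20 rows; each row is the pose to reach, as a shift and turn from the pose commanded when the call began, along the tool's axes at that moment; what a row does not reach only later rows make up. The controller multiplies each number of a shift by 100 mm and each number of a turn by 0.5 rad. A row lasts 1/10 s, in which the tool goes at most 50 mm and 8.59 degrees, less where a joint would pass 70% of its speed; a pose out of reach is approached as far as the arm can. A call with a number of a shift or a turn outside -1 to 1 is refused whole. A call with a gripper value outside its range is refused whole. "jaw" is the closure in counts, from 0 (fully open) to 255 (shut), set as the call begins (left out, the last holds). The fingers move at their own pace and stop on an object; the grip force is fixed at half the most. Time passes only in rows, so rows that repeat a pose let the fingers close. It gives the time, the measured TCP pose, the force, the opening and the grip force at its end, in the units of the state.
- get_obs(): the state, without advancing time (a new reading comes with each control period).
- snapshot(name): name is "scene" or "top"; returns (picture, depth): 400x640x3 uint8, red, green, blue; 400x640 float32, m along the optical axis (not along the pixel's ray), 0 where there is no reading.
- calibration(name): a dict with "mtx" (3x3 intrinsics, pixels), "rvec" (rotation vector, rad) and "tvec" (3), from world to camera coordinates, as OpenCV has them. Camera axes: x right, y down, z forward; pixel columns grow to the right and rows downward; lengths in m; the calibration is good to about 2 mm. A picture is of the moment at which its call begins. calibration takes no time and is no camera call.
- close_job(): hands the job in; it is judged then, once.
The state is a dict: "clock": time; "joint_pos": joint angles; "qvel": joint speeds; "tau": joint torques, N m; "tool_pos": TCP position; "orientation": TCP orientation; "force": force on the tool from outside, world axes, zero at the start; "moment": the same for the moment, N m; "opening": finger opening in m; "gripper_force": force on a finger pad.
Only numpy, scipy, OpenCV 4.12 (cv2) and the standard library are available. Lean on these libraries where they do the work, as an engineer would, in place of code of your own. Each camera call takes 0.05 s, during which the arm holds its last target. There are 200 camera calls.

TASK

The five stop flaps on the curved feed track stand up; lay them all flat so that parts can slide over them. Run the fingertips lightly along the track in one stroke, starting at the end that the flaps' hinges face, so that the fingertips ride onto each ramp and press it down in turn, and do not lift off on the way; then take the hand away. Do not pick up or shift the track, and leave the things beside it alone.

Things in the scene. Friction and masses are not known exactly. Their poses are not given: they have to be found in the camera images.
- track: Loose, heavy (about 2 kg) curved feed track: a dark steel strip 56 mm wide, 320 mm long, bent to an arc of 350 mm radius, on rubber feet. Its level top face, the bed, is 26 mm above the bench. Five bright steel flaps are hinged on it in a row, 50 mm apart. Origin: on the bench under the strip's middle; z up, y along the strip to its start end, x to the outside of the curve.
- track_start (a point): Point on the bed's middle line, 40 mm before the first flap's hinge and 20 mm from the start end of the strip; no flap stands here.
- track_end (a point): Point on the bed's middle line, 55 mm past the last flap's hinge and 5 mm from the far end of the strip.
- hinge0 (a point): Middle of the hinge line of flap 0 (0 is the first from the start end, 4 the last), on the bed's top face and middle line.
- hinge1 (a point): Middle of the hinge line of flap 1 (0 is the first from the start end, 4 the last), on the bed's top face and middle line.
- hinge2 (a point): Middle of the hinge line of flap 2 (0 is the first from the start end, 4 the last), on the bed's top face and middle line.
- hinge3 (a point): Middle of the hinge line of flap 3 (0 is the first from the start end, 4 the last), on the bed's top face and middle line.
- hinge4 (a point): Middle of the hinge line of flap 4 (0 is the first from the start end, 4 the last), on the bed's top face and middle line.
- tip0 (a point): Middle of the upper edge of flap 0's free end.
- tip1 (a point): Middle of the upper edge of flap 1's free end.
- tip2 (a point): Middle of the upper edge of flap 2's free end.
- tip3 (a point): Middle of the upper edge of flap 3's free end.
- tip4 (a point): Middle of the upper edge of flap 4's free end.
- flap0 (a joint): Flap 0: steel leaf 40 mm along the track, 26 wide, 3 thick, hinged at its edge towards the start end. 0 = up, a ramp of 0.45 rad rising away from the start end (free end 20 mm over the bed); 0.45 = flat (top 3 mm over the bed). Friction hinge, 0.03 N m, no spring: stays where left. A fingertip coming from the start end presses it down; from the far end it catches under the free edge.
- flap1 (a joint): Flap 1: steel leaf 40 mm along the track, 26 wide, 3 thick, hinged at its edge towards the start end. 0 = up, a ramp of 0.45 rad rising away from the start end (free end 20 mm over the bed); 0.45 = flat (top 3 mm over the bed). Friction hinge, 0.03 N m, no spring: stays where left. A fingertip coming from the start end presses it down; from the far end it catches under the free edge.
- flap2 (a joint): Flap 2: steel leaf 40 mm along the track, 26 wide, 3 thick, hinged at its edge towards the start end. 0 = up, a ramp of 0.45 rad rising away from the start end (free end 20 mm over the bed); 0.45 = flat (top 3 mm over the bed). Friction hinge, 0.03 N m, no spring: stays where left. A fingertip coming from the start end presses it down; from the far end it catches under the free edge.
- flap3 (a joint): Flap 3: steel leaf 40 mm along the track, 26 wide, 3 thick, hinged at its edge towards the start end. 0 = up, a ramp of 0.45 rad rising away from the start end (free end 20 mm over the bed); 0.45 = flat (top 3 mm over the bed). Friction hinge, 0.03 N m, no spring: stays where left. A fingertip coming from the start end presses it down; from the far end it catches under the free edge.
- flap4 (a joint): Flap 4: steel leaf 40 mm along the track, 26 wide, 3 thick, hinged at its edge towards the start end. 0 = up, a ramp of 0.45 rad rising away from the start end (free end 20 mm over the bed); 0.45 = flat (top 3 mm over the bed). Friction hinge, 0.03 N m, no spring: stays where left. A fingertip coming from the start end presses it down; from the far end it catches under the free edge.
- staple_box: Bystander beside the track: cardboard staple box 50 x 85 x 30 mm. Origin: centre of its underside.
- tape_measure: Bystander beside the track: tape measure, case 38 x 72 x 68 mm. Origin: centre of its underside.
- pine_block: Bystander beside the track: plain wooden block 45 x 90 x 36 mm. Origin: centre of its underside.

How it is judged (in metres and radians):
On the way, in this order (a step that is already met when the one before it is completed fails the run):
1. the first flap is laid down (value of joint flap0 above 0.3 rad), for 0.02 s.
2. the middle flap is laid down (value of joint flap2 above 0.3 rad), for 0.02 s.
3. the last flap is laid down (value of joint flap4 above 0.3 rad), for 0.02 s.
At the end, for the whole second after the job is handed in: All five flaps lie down (each joint above 0.30 of 0.45 rad, so no free end stands more than about 6 mm above its flat position), the track is at rest within 25 mm of where it stood, and each bystander is within 20 mm of where it stood (value of joint each of flap0, flap1, flap2, flap3, flap4 above 0.3 rad and distance of track from where it was at the start of the episode below 0.025 m and linear speed of track below 0.01 m/s and distance of each of staple_box, tape_measure, pine_block from where it was at the start of the episode below 0.02 m); the robot touches nothing.
It fails at once if the fingers are lifted away (grasp point more than 120 mm above the bench) when the first flap is down and the last is not yet (value of joint flap0 above 0.3 rad and value of joint flap4 below 0.3 rad and height (world z) of the grasp point above 0.12 m).
It fails at once if a flap is laid down before the one ahead of it in the row ((value of joint flap1 above 0.3 rad and value of joint flap0 below 0.22 rad) or (value of joint flap2 above 0.3 rad and value of joint flap1 below 0.22 rad) or (value of joint flap3 above 0.3 rad and value of joint flap2 below 0.22 rad) or (value of joint flap4 above 0.3 rad and value of joint flap3 below 0.22 rad)).
It fails at once if the track is pressed with more than 40 N (contact force between any of the arm, the fingers and track above 40 N).
It fails at once if the track is shifted more than 25 mm, lifted or tipped (distance of track from where it was at the start of the episode above 0.025 m or height (world z) of track above 0.01 m or angle between track's own z axis and vertical above 0.08 rad).
It fails at once if a bystander is moved more than 20 mm (distance of any of staple_box, tape_measure, pine_block from where it was at the start of the episode above 0.02 m).
It also fails if it takes over 40 s, if anything falls off the work surface, if the arm or the gripper's body presses on something with over 40 N, if the wrist force passes 120 N, or if a joint passes its speed limit or range.

## Working session

There is one attempt and no reset: what is moved stays moved. The work goes in short steps, Python scripts to look and compute and a tool call to move; the robot and the scene stay as the last step left them, time stands still between calls to the robot, and variables do not carry over. Pictures are saved under pics/ and viewed, at most 10 in all, crops included, and the job is handed in when it is done.

Besides the shell and the picture viewer there is one more tool, called after "Request:" as name(argument=value, ...), one argument or row to a line, values as JSON. step_arm: Moves the arm, as the interface text tells. Its arguments: {"type":"object","properties":{"steps":{"type":"array","items":{"type":"array","items":{"type":"array","items":{"type":"number","minimum":-1,"maximum":1}}}},"jaw":{"type":"number"}},"required":["steps"]}

```bash
mkdir -p pics
cat > h.py <<'E'
from plant import *
import numpy as np, cv2
def snap(n):
    p,d=snapshot(n); np.savez(f'{n}.npz',p=p,d=d); return p,d
def world(n,uv,d=None,z=None):
    c=calibration(n);K=np.array(c['mtx'],float);R=cv2.Rodrigues(np.array(c['rvec'],float))[0];t=np.array(c['tvec'],float).ravel()
    r=np.linalg.inv(K)@np.array([uv[0],uv[1],1.]);o=-R.T@t;w=R.T@r
    s=d if z is None else (z-o[2])/w[2]
    return o+s*w
E
python3 - <<'E'
from h import *
for n in('top','scene'):
    p,d=snap(n);cv2.imwrite(f'pics/{n}1.png',p[:,:,::-1])
o=get_obs();print(o)
print(world('top',(320,200),z=0),world('top',(0,0),z=0),world('top',(639,399),z=0))
E
```

```text
{'clock': 0.1, 'joint_pos': array([-4.85803377e+01,  2.05864539e+01,  6.38620330e-01, -1.68449644e-02,
       -7.01352512e+01, -1.65064837e+01]), 'qvel': array([ 0.1115932 , -0.0584875 ,  0.15070683,  0.07282796,  0.04876493,
        0.0276691 ]), 'tau': array([-2.49794302e-04, -5.84162557e+01,  2.93753314e+01,  7.01566994e+00,
        1.01582502e-02, -8.87229277e-06]), 'tool_pos': array([ 0.28412255, -0.61180963,  0.22572602]), 'orientation': array([ 1.79915840e+02, -8.42481621e-03, -1.55092551e+02]), 'force': array([-0.09094447,  0.6115267 ,  0.51339877]), 'moment': array([-0.00706089,  0.00885174,  0.02715456]), 'gripper_force': 0.0, 'opening': 0.08759676639543736}
[0.56731251 0.01752605 0.        ] [1.04042453 0.79349175 0.        ] [ 0.15206905 -0.66482878  0.        ]
```

View pics/top1.png

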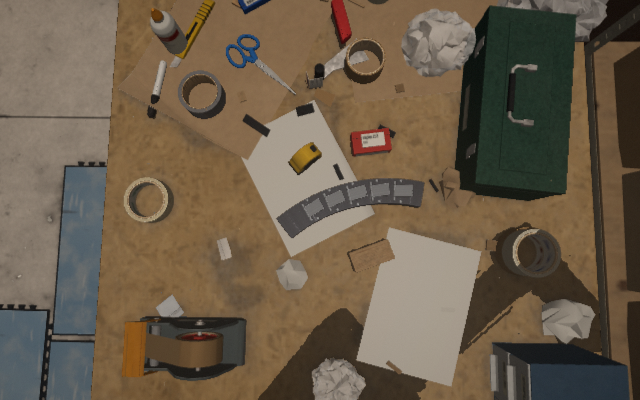

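View pics/scene1.png

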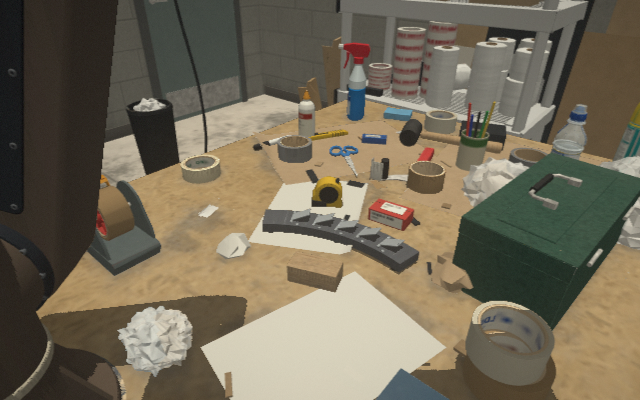

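Run:
```python
from h import *
f=np.load('top.npz');p=f['p'];d=f['d']
cv2.imwrite('pics/crop1.png',cv2.resize(p[165:245,270:430],None,fx=5,fy=5,interpolation=cv2.INTER_CUBIC)[:,:,::-1])
# heights map along the track: all pixels with z in 15..60mm in window
c=calibration('top');K=np.array(c['mtx']);R=cv2.Rodrigues(np.array(c['rvec'],float))[0];t=np.array(c['tvec'],float).ravel()
v,u=np.mgrid[130:290,270:440];D=d[v,u]
C=np.stack([(u-K[0,2])/K[0,0]*D,(v-K[1,2])/K[1,1]*D,D],-1);W=(C-t)@R
m=(W[...,2]>.018)&(W[...,2]<.055)&(D>0)
n,l,s,ce=cv2.connectedComponentsWithStats(m.astype(np.uint8))
for i in range(1,n):
  if s[i,4]>60: print(s[i]+[270,130,0,0,0],W[l==i].mean(0).round(4))
i=1+np.argmax(s[1:,4]);P=W[l==i]
bed=P[(P[:,2]<.032)&(P[:,2]>.02)]
np.savez('bed.npz',P=P)
from scipy.optimize import least_squares
def res(q): # centre, annulus 350+-28: soft
    r=np.hypot(P[:,0]-q[0],P[:,1]-q[1])-.35
    return np.maximum(abs(r)-.028,0)*5+ .2*r
q=least_squares(res,[P[:,0].mean()-.34,P[:,1].mean()]).x
r=np.hypot(P[:,0]-q[0],P[:,1]-q[1]);a=np.arctan2(P[:,1]-q[1],P[:,0]-q[0])
print('centre',q,'r',np.percentile(r,[1,50,99]),'arc mm',a.min()*350,a.max()*350,'bed z',np.median(bed[:,2]))
for s0 in np.arange(a.min()*350,a.max()*350,5):
  k=(abs(a*350-s0)<3)&(abs(r-.35)<.010)
  print(round(s0),(P[k,2].mean()*1000).round(1),end='; ')
```

```text
[351 130  41  25 879] [ 0.6962 -0.0923  0.0299]
[288 142  34  33 217] [0.6455 0.0576 0.0392]
[ 276  178  149   60 3793] [ 0.5648 -0.0482  0.0293]
[348 239  47  34 913] [ 0.4468 -0.0934  0.0359]
[277 259  30  30 543] [0.4036 0.0764 0.0261]
centre [ 0.24005823 -0.13280652] r [0.32034526 0.34789386 0.37551408] arc mm -74.80580594123337 252.20968718846765 bed z 0.026323151868744087
-75 25.5; -70 25.9; -65 26.5; -60 26.4; -55 26.7; -50 36.5; -45 43.0; -40 40.3; -35 38.8; -30 36.4; -25 34.9; -20 32.3; -15 30.8; -10 27.5; -5 26.0; 0 35.8; 5 45.7; 10 42.7; 15 40.9; 20 38.4; 25 35.5; 30 33.9; 35 31.5; 40 27.9; 45 26.0; 50 33.2; 55 43.0; 60 41.5; 65 38.8; 70 36.8; 75 35.3; 80 32.7; 85 30.6; 90 28.0; 95 25.8; 100 29.6; 105 44.5; 110 42.5; 115 40.4; 120 38.2; 125 35.5; 130 33.3; 135 30.8; 140 28.5; 145 25.9; 150 28.3; 155 44.4; 160 42.8; 165 40.3; 170 37.8; 175 36.1; 180 33.5; 185 31.2; 190 28.5; 195 26.5; 200 26.5; 205 26.2; 210 25.9; 215 26.4; 220 26.4; 225 25.9; 230 26.4; 235 26.4; 240 26.0; 245 26.1; 250 26.4;
```

View pics/crop1.png

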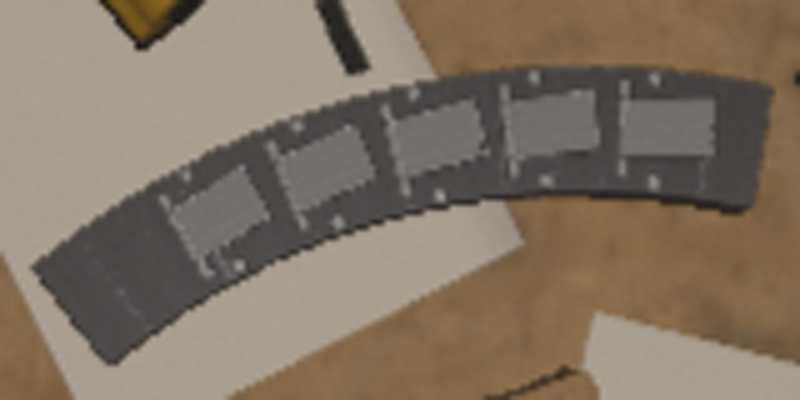

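Run:
```python
from h import *
d=np.load('top.npz')['d']
c=calibration('top');K=np.array(c['mtx']);R=cv2.Rodrigues(np.array(c['rvec'],float))[0];t=np.array(c['tvec'],float).ravel()
v,u=np.mgrid[0:400,0:640]
C=np.stack([(u-K[0,2])/K[0,0]*d,(v-K[1,2])/K[1,1]*d,d],-1);W=(C-t)@R
W=W[d>0]
print('rows x, cols y: max height mm'); ys=np.arange(.2,-.75,-.05);print('      ',(ys*100).round())
for x in np.arange(.75,.1,-.05):
  print(round(x,2),[int(1000*max(W[(abs(W[:,0]-x)<.025)&(abs(W[:,1]-y)<.025),2],default=-1)) for y in ys])
T=W[(W[:,2]>.1)&(W[:,0]>.5)&(W[:,1]<-.15)&(W[:,1]>-.6)];print('toolbox',T.min(0),T.max(0))
C0=np.array([.24,-.133])
for s in (235,215,189,139,89,39,-11,-45,-55):
  a=s/350;print(s,(C0+.348*np.array([np.cos(a),np.sin(a)])).round(4),'yaw',round(np.degrees(a)-90,1))
```

```text
rows x, cols y: max height mm
       [ 20.  15.  10.   5.   0.  -5. -10. -15. -20. -25. -30. -35. -40. -45.
 -50. -55. -60. -65. -70.]
0.75 [10, 10, 7, 9, 8, 5, 29, 32, 4, 5, 145, 163, 150, 146, -1000, 5, 4, -1000, -1000]
0.7 [10, 9, 7, 67, 9, 34, 34, 33, 4, 5, 146, 159, 159, 145, -1000, 5, 4, -1000, -1000]
0.65 [10, 5, 57, 71, 59, 34, 31, 4, 4, 41, 147, 149, 149, 145, -1000, 4, 5, -1000, -1000]
0.6 [5, 5, 6, 28, 43, 45, 47, 49, 46, 52, 147, 148, 150, 145, 4, 5, 4, -1000, -1000]
0.55 [4, 5, 29, 45, 48, 47, 45, 39, 31, 37, 42, 4, 143, 144, 4, 6, 4, -1000, -1000]
0.5 [6, 5, 30, 30, 28, 6, 38, 37, 5, 6, 5, 98, 99, 99, 5, 5, 3, -1000, -1000]
0.45 [8, 4, 28, 24, 5, 40, 41, 39, 7, 6, 7, 98, 98, 101, 3, 4, 4, -1000, -1000]
0.4 [5, 5, 35, 34, 4, 39, 38, 5, 7, 7, 6, 5, 101, 99, 5, 5, 4, -1000, -1000]
0.35 [4, 5, 20, 17, 5, 4, 5, 5, 6, 6, 6, 5, 4, 61, 66, 58, 4, -1000, -1000]
0.3 [124, 32, 5, 4, 4, 4, 6, 5, 6, 5, 5, 5, 4, 61, 69, 55, 4, -1000, -1000]
0.25 [123, 32, 4, 4, 40, 35, 6, 6, 7, 7, 6, 169, 169, 168, 169, 166, 4, -1000, -1000]
0.2 [125, 31, 4, 23, 61, 62, 38, 9, 6, 6, 5, 168, 168, 169, 169, 166, -1000, -1000, -1000]
0.15 [4, 4, 4, 32, 61, 56, 30, 5, 5, 4, 5, 70, -1000, -1000, -1000, -1000, -1000, -1000, -1000]
toolbox [ 0.57147248 -0.57497674  0.10000324] [ 0.98542271 -0.19761222  0.1637916 ]
235 [0.5125 0.0835] yaw -51.5
215 [0.5244 0.0676] yaw -54.8
189 [0.5385 0.0459] yaw -59.1
139 [0.5609 0.0016] yaw -67.2
89 [ 0.5768 -0.0455] yaw -75.4
39 [ 0.5858 -0.0943] yaw -83.6
-11 [ 0.5878 -0.1439] yaw -91.8
-45 [ 0.5851 -0.1776] yaw -97.4
-55 [ 0.5837 -0.1875] yaw -99.0
```

```bash
cat >> h.py <<'E'
def rel(p0,yaw0,p,yaw):
    a=np.radians(yaw0);x=np.array([np.cos(a),np.sin(a),0]);y=np.array([np.sin(a),-np.cos(a),0]);d=np.array(p)-p0
    w=-np.radians(yaw-yaw0)/.5
    return [round(float(k),3) for k in (d@x/.1,d@y/.1,-d[2]/.1,0,0,w)]
E
python3 - <<'E'
from h import *
A=np.array([.284,-.612,.227]);B=np.array([.503,.096,.227])
n=6;ya=[-155.1,-129.3,-103.5,-77.7,-51.9,-51,-51]
for i in range(n): print(rel(A+(B-A)*i/n,ya[i],A+(B-A)*(i+1)/n,ya[i+1]))
E
```

```text
[-0.828, 0.917, -0.0, 0.0, 0.0, -0.901]
[-1.144, 0.465, -0.0, 0.0, 0.0, -0.901]
[-1.233, -0.079, -0.0, 0.0, 0.0, -0.901]
[-1.075, -0.608, -0.0, 0.0, 0.0, -0.901]
[-0.703, -1.015, -0.0, 0.0, 0.0, -0.031]
[-0.687, -1.026, -0.0, 0.0, 0.0, -0.0]
```

Request:
step_arm(
  jaw=255,
  steps=[
    [[-0.2,0.23,0,0,0,-0.22],[-0.41,0.46,0,0,0,-0.45],[-0.62,0.69,0,0,0,-0.67],[-0.83,0.92,0,0,0,-0.9],[-0.83,0.92,0,0,0,-0.9]],
  ],
)

```text
clock: 0.6
tool_pos: [0.3215, -0.491, 0.2268]
orientation: [-180.0, 0.0, -129.0]
force: [-0.3, -0.2, 0.3]
opening: 0.0528
gripper_force: 0.0
```

Request:
step_arm(
  steps=[
    [[-0.25,0.1,0,0,0,-0.22],[-0.5,0.2,0,0,0,-0.45],[-0.75,0.3,0,0,0,-0.67],[-1,0.41,0,0,0,-0.9],[-1,0.41,0,0,0,-0.9]],
  ],
)

```text
clock: 1.1
tool_pos: [0.3528, -0.3886, 0.2267]
orientation: [-180.0, 0.0, -103.3]
force: [0.7, 0.6, 1.2]
opening: 0.0131
gripper_force: 0.0
```

Request:
step_arm(
  steps=[
    [[-0.25,-0.02,0,0,0,-0.22],[-0.5,-0.03,0,0,0,-0.45],[-0.75,-0.05,0,0,0,-0.67],[-1,-0.06,0,0,0,-0.9],[-1,-0.06,0,0,0,-0.9]],
  ],
)

```text
clock: 1.6
tool_pos: [0.3821, -0.2934, 0.2266]
orientation: [-180.0, 0.0, -77.5]
force: [0.2, -0.5, 0.7]
opening: 0.0004
gripper_force: 0.0
```

Request:
step_arm(
  steps=[
    [[-0.25,-0.14,0,0,0,-0.22],[-0.5,-0.28,0,0,0,-0.45],[-0.75,-0.42,0,0,0,-0.67],[-1,-0.57,0,0,0,-0.9],[-1,-0.57,0,0,0,-0.9]],
  ],
)

```text
clock: 2.1
tool_pos: [0.4171, -0.1835, 0.2267]
orientation: [-180.0, -0.0, -51.8]
force: [-0.3, -0.7, 1.4]
opening: 0.0004
gripper_force: 0.0
```

Request:
step_arm(
  steps=[
    [[-0.17,-0.25,0,0,0,0],[-0.34,-0.5,0,0,0,0],[-0.51,-0.75,0,0,0,0],[-0.69,-1,0,0,0,0],[-0.69,-1,0,0,0,0]],
  ],
)

```text
clock: 2.6
tool_pos: [0.4535, -0.0675, 0.2265]
orientation: [-180.0, -0.0, -52.0]
force: [-0.4, -0.3, 0.0]
opening: 0.0003
gripper_force: 0.0
```

Run:
```python
from h import *
o=get_obs();p=o['tool_pos'];y=o['orientation'][2];print(o['clock'],p,o['orientation'],o['force'],o['opening'],o['joint_pos'])
try: print(hold_point_z)
except Exception as e: print(e)
a=(235/350);g=[.24+.348*np.cos(a),-.133+.348*np.sin(a),.12]
print(rel(p,y,g,-51.5))
```

```text
2.6 [ 0.4535479  -0.06752299  0.22648889] [-1.79998074e+02 -6.94920694e-03 -5.20343956e+01] [-0.41911461 -0.26251627  0.04954164] 0.0002563930227509431 [ 1.62632889e+01 -3.55740325e-01 -2.53491842e+01  6.33815322e-03
 -6.50021971e+01  2.16996374e+01]
0.0188
[-0.828, -1.393, 1.065, 0.0, 0.0, -0.019]
```

Request:
step_arm(
  steps=[
    [[-0.2,-0.25,0,0,0,0],[-0.4,-0.5,0,0,0,0],[-0.6,-0.75,0.1,0,0,0],[-0.83,-1,0.2,0,0,0],[-0.83,-1,0.2,0,0,0]],
  ],
)

```text
clock: 3.1
tool_pos: [0.4804, 0.0595, 0.2051]
orientation: [179.9, 0.0, -52.0]
force: [0.6, -0.8, -0.1]
opening: 0.0006
gripper_force: 0.0
```

Request:
step_arm(
  steps=[
    [[0,-0.2,0.2,0,0,0],[0,-0.39,0.4,0,0,0],[0,-0.39,0.6,0,0,0],[0,-0.39,0.86,0,0,0],[0,-0.39,0.86,0,0,0]],
  ],
)

```text
clock: 3.6
tool_pos: [0.5088, 0.0799, 0.1174]
orientation: [179.6, 0.1, -52.2]
force: [-0.4, -0.2, 0.3]
opening: 0.0004
gripper_force: 0.0
```

Run:
```python
from h import *
p,d=snap('top');cv2.imwrite('pics/top2.png',cv2.resize(p[120:280,220:470],None,fx=3,fy=3)[:,:,::-1])
o=get_obs();p=o['tool_pos'];y=o['orientation'][2];print(o['clock'],p,y,o['force'])
```

```text
3.65 [0.50997439 0.08039348 0.11939465] -52.10250910872668 [ 0.40178877 -0.04634859  0.99453109]
```

View pics/top2.png

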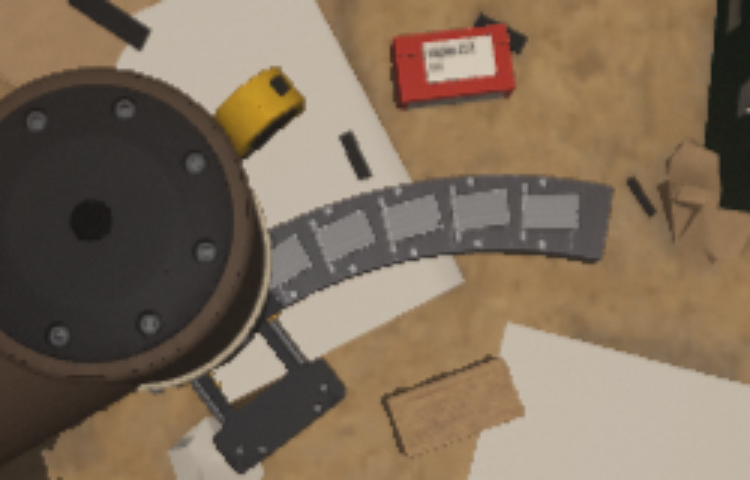

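Request:
step_arm(
  steps=[
    [[0,-0.02,0.2,0,0,0],[0,-0.02,0.4,0,0,0],[0,-0.02,0.6,0,0,0],[0,-0.02,0.75,0,0,0],[0,-0.02,0.82,0,0,0],[0,-0.02,0.86,0,0,0],[0,-0.02,0.87,0,0,0],[0,-0.02,0.87,0,0,0],[0,-0.02,0.87,0,0,0]],
  ],
)

```text
clock: 4.55
tool_pos: [0.5127, 0.0836, 0.0343]
orientation: [-179.9, -0.0, -52.0]
force: [-0.1, -0.4, -0.1]
opening: 0.0003
gripper_force: 0.0
```

Run:
```python
from h import *
o=get_obs();p=o['tool_pos'];y=o['orientation'][2];print(o['clock'],p,y,o['force'])
C=np.array([.24,-.133]);v=p[:2]-C;s0=350*np.arctan2(v[1],v[0]);print('r',np.hypot(*v),'s',s0)
P=[p];Y=[y]
S=np.linspace(s0,-56,46)
def pose(s): a=s/350;return np.array([*(C+.348*np.array([np.cos(a),np.sin(a)])),.031]),np.degrees(a)-90
# calls of 85 mm chord, rows of 5.x mm
cur=(p,y);s=s0
for c in range(4):
  e=s0+(-56-s0)*(c+1)/4
  for k in np.linspace(s,e,17)[2::2]: print(rel(*cur,*pose(k)))
  cur=pose(e);s=e;print()
```

```text
4.55 [0.51270947 0.08364292 0.03430067] -51.95228346394051 [-0.0805771  -0.35286933 -0.14182767]
r 0.348288113727629 s 234.96291830897002
[0.09, 0.003, 0.033, 0.0, 0.0, 0.037]
[0.181, 0.006, 0.033, 0.0, 0.0, 0.089]
[0.271, 0.011, 0.033, 0.0, 0.0, 0.141]
[0.361, 0.019, 0.033, 0.0, 0.0, 0.193]
[0.451, 0.029, 0.033, 0.0, 0.0, 0.245]
[0.541, 0.041, 0.033, 0.0, 0.0, 0.297]
[0.63, 0.056, 0.033, 0.0, 0.0, 0.349]
[0.719, 0.073, 0.033, 0.0, 0.0, 0.401]

[0.09, 0.001, -0.0, 0.0, 0.0, 0.052]
[0.181, 0.005, -0.0, 0.0, 0.0, 0.104]
[0.271, 0.011, -0.0, 0.0, 0.0, 0.156]
[0.361, 0.019, -0.0, 0.0, 0.0, 0.208]
[0.451, 0.029, -0.0, 0.0, 0.0, 0.26]
[0.54, 0.042, -0.0, 0.0, 0.0, 0.312]
[0.629, 0.057, -0.0, 0.0, 0.0, 0.364]
[0.718, 0.075, -0.0, 0.0, 0.0, 0.416]

[0.09, 0.001, -0.0, 0.0, 0.0, 0.052]
[0.181, 0.005, -0.0, 0.0, 0.0, 0.104]
[0.271, 0.011, -0.0, 0.0, 0.0, 0.156]
[0.361, 0.019, -0.0, 0.0, 0.0, 0.208]
[0.451, 0.029, -0.0, 0.0, 0.0, 0.26]
[0.54, 0.042, -0.0, 0.0, 0.0, 0.312]
[0.629, 0.057, -0.0, 0.0, 0.0, 0.364]
[0.718, 0.075, -0.0, 0.0, 0.0, 0.416]

[0.09, 0.001, -0.0, 0.0, 0.0, 0.052]
[0.181, 0.005, -0.0, 0.0, 0.0, 0.104]
[0.271, 0.011, -0.0, 0.0, 0.0, 0.156]
[0.361, 0.019, -0.0, 0.0, 0.0, 0.208]
[0.451, 0.029, -0.0, 0.0, 0.0, 0.26]
[0.54, 0.042, -0.0, 0.0, 0.0, 0.312]
[0.629, 0.057, -0.0, 0.0, 0.0, 0.364]
[0.718, 0.075, -0.0, 0.0, 0.0, 0.416]
```

Request:
step_arm(
  steps=[
    [[0.04,0,0.01,0,0,0.02],[0.09,0,0.03,0,0,0.04],[0.135,0,0.03,0,0,0.06],[0.18,0.01,0.03,0,0,0.09],[0.225,0.01,0.03,0,0,0.115],[0.27,0.01,0.03,0,0,0.14],[0.315,0.015,0.03,0,0,0.165],[0.36,0.02,0.03,0,0,0.19],[0.405,0.025,0.03,0,0,0.22],[0.45,0.03,0.03,0,0,0.245],[0.495,0.035,0.03,0,0,0.27],[0.54,0.04,0.03,0,0,0.3],[0.585,0.05,0.03,0,0,0.32],[0.63,0.055,0.03,0,0,0.35],[0.675,0.065,0.03,0,0,0.375],[0.72,0.075,0.03,0,0,0.4]],
  ],
)

```text
clock: 6.15
tool_pos: [0.5508, 0.0217, 0.0305]
orientation: [180.0, -0.0, -63.5]
force: [0.8, 1.6, 0.4]
opening: 0.0003
gripper_force: 0.3
```

Run:
```python
from h import *
o=get_obs();p=o['tool_pos'];y=o['orientation'][2];print(o['clock'],p,y,o['force'])
C=np.array([.24,-.133]);v=p[:2]-C;print('r',np.hypot(*v),'s',350*np.arctan2(v[1],v[0]))
```

```text
6.15 [0.5508415  0.02169566 0.03049425] -63.47626046351461 [0.83291611 1.58920752 0.44930678]
r 0.34720769662140755 s 161.6229095275936
```

Request:
step_arm(
  steps=[
    [[0.045,0,0,0,0,0.026],[0.09,0,0,0,0,0.052],[0.135,0,0,0,0,0.08],[0.18,0.005,0,0,0,0.104],[0.225,0.005,0,0,0,0.13],[0.27,0.01,0,0,0,0.156],[0.315,0.015,0,0,0,0.18],[0.36,0.02,0,0,0,0.21],[0.405,0.02,0,0,0,0.235],[0.45,0.03,0,0,0,0.26],[0.495,0.035,0,0,0,0.285],[0.54,0.04,0,0,0,0.31],[0.585,0.05,0,0,0,0.34],[0.63,0.055,0,0,0,0.365],[0.675,0.065,0,0,0,0.39],[0.72,0.07,0,0,0,0.415]],
  ],
)

```text
clock: 7.75
tool_pos: [0.5769, -0.0455, 0.0307]
orientation: [-180.0, 0.0, -75.4]
force: [-1.0, 2.1, 1.1]
opening: 0.0002
gripper_force: 1.0
```

Run:
```python
from h import *
o=get_obs();p=o['tool_pos'];y=o['orientation'][2];print(o['clock'],p,y,o['force'])
C=np.array([.24,-.133]);v=p[:2]-C;print('r',np.hypot(*v),'s',350*np.arctan2(v[1],v[0]))
pp,d=snap('top');cv2.imwrite('pics/top3.png',cv2.resize(pp[120:280,220:470],None,fx=3,fy=3)[:,:,::-1])
```

```text
7.75 [ 0.57689645 -0.04552326  0.03072073] -75.35275260874708 [-0.97367948  2.05892217  1.08274681]
r 0.3480680948759531 s 88.91560426186379
```

View pics/top3.png

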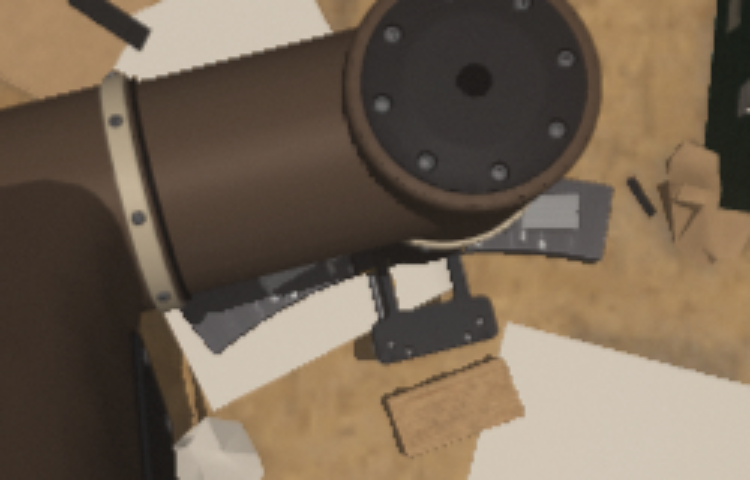

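Request:
step_arm(
  steps=[
    [[0.045,0,0,0,0,0.026],[0.09,0,0,0,0,0.052],[0.135,0,0,0,0,0.08],[0.18,0.005,0,0,0,0.104],[0.225,0.005,0,0,0,0.13],[0.27,0.01,0,0,0,0.156],[0.315,0.015,0,0,0,0.18],[0.36,0.02,0,0,0,0.21],[0.405,0.025,0,0,0,0.235],[0.45,0.03,0,0,0,0.26],[0.495,0.035,0,0,0,0.285],[0.54,0.04,0,0,0,0.31],[0.585,0.05,0,0,0,0.34],[0.63,0.055,0,0,0,0.365],[0.675,0.065,0,0,0,0.39],[0.72,0.075,0,0,0,0.415]],
  ],
)

```text
clock: 9.4
tool_pos: [0.5876, -0.1174, 0.0305]
orientation: [180.0, -0.0, -87.3]
force: [-0.4, 0.3, 0.7]
opening: 0.0001
gripper_force: 0.4
```

Request:
step_arm(
  steps=[
    [[0.045,0,0,0,0,0.026],[0.09,0,0,0,0,0.052],[0.135,0,0,0,0,0.08],[0.18,0.005,0,0,0,0.104],[0.225,0.005,0,0,0,0.13],[0.27,0.01,0,0,0,0.156],[0.315,0.015,0,0,0,0.18],[0.36,0.02,0,0,0,0.21],[0.405,0.025,0,0,0,0.235],[0.45,0.03,0,0,0,0.26],[0.495,0.035,0,0,0,0.285],[0.54,0.04,0,0,0,0.31],[0.585,0.05,0,0,0,0.34],[0.63,0.055,0,0,0,0.365],[0.675,0.065,0,0,0,0.39],[0.72,0.075,0,0,0,0.415],[0.72,0.075,0,0,0,0.415]],
  ],
)

```text
clock: 11.1
tool_pos: [0.5835, -0.1899, 0.0305]
orientation: [180.0, -0.0, -99.1]
force: [-0.5, 0.1, -0.1]
opening: 0.0004
gripper_force: 0.1
```

Request:
step_arm(
  steps=[
    [[0,0,-0.1,0,0,0],[0,0,-0.3,0,0,0],[0,0,-0.6,0,0,0],[0,0,-1,0,0,0],[0,0,-1,0,0,0]],
  ],
)

```text
clock: 11.6
tool_pos: [0.5873, -0.1897, 0.1373]
orientation: [-179.4, -0.0, -99.0]
force: [0.6, 0.4, -0.0]
opening: 0.0007
gripper_force: 0.0
```

Request:
step_arm(
  steps=[
    [[0,0.3,-0.3,0,0,0],[0,0.6,-0.6,0,0,0],[0,1,-0.9,0,0,0],[0,1,-0.9,0,0,0]],
  ],
)

```text
clock: 12.0
tool_pos: [0.4835, -0.1733, 0.2262]
orientation: [-179.5, 0.1, -99.0]
force: [0.6, -0.4, 0.1]
opening: 0.0004
gripper_force: 0.0
```

Run:
```python
from h import *
pp,d=snap('top');cv2.imwrite('pics/top4.png',cv2.resize(pp[120:280,220:470],None,fx=3,fy=3)[:,:,::-1])
pp,d=snap('scene');cv2.imwrite('pics/scene4.png',cv2.resize(pp[160:320,200:460],None,fx=3,fy=3)[:,:,::-1])
```

```text
(no output)
```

View pics/top4.png

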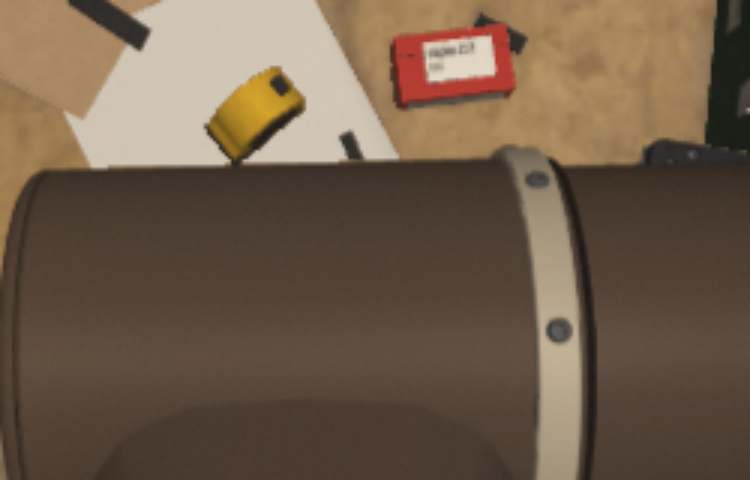

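View pics/scene4.png

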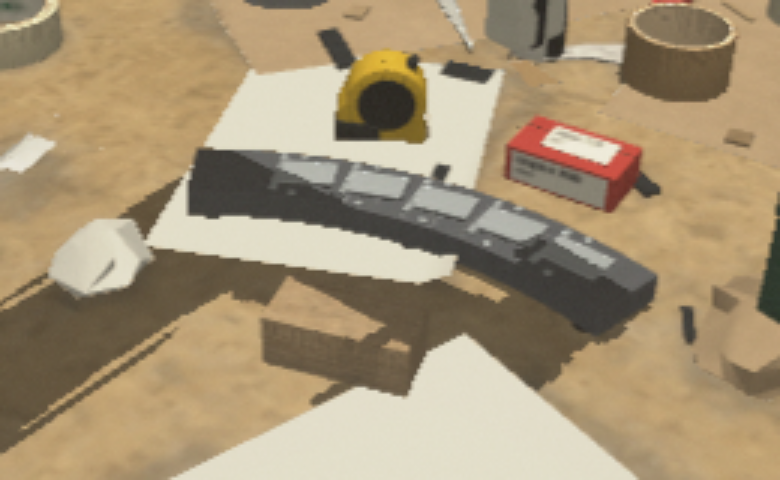

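The scene crop shows all five flaps flat, from (305,170) to (585,250), with the track and bystanders in place. I'll check the heights by depth before handing in.

Run:
```python
from h import *
d=np.load('scene.npz')['d'];c=calibration('scene');K=np.array(c['mtx']);R=cv2.Rodrigues(np.array(c['rvec'],float))[0];t=np.array(c['tvec'],float).ravel()
v,u=np.mgrid[0:400,0:640]
W=(np.stack([(u-K[0,2])/K[0,0]*d,(v-K[1,2])/K[1,1]*d,d],-1)-t)@R
W=W[d>0];V=W[:,:2]-[.24,-.133];r=np.hypot(*V.T);s=350*np.arctan2(V[:,1],V[:,0])
m=[]
for i in range(5):
  h=189-50*i;k=(abs(r-.348)<.01)&(s<h-28)&(s>h-38)&(W[:,2]<.08);m.append(np.median(W[k,2])*1000)
print(np.round(m,1))
if max(m)<33: print(close_job())
```

```text
[30.  30.  30.1 29.8 29.9]
the job is handed in; nothing more can be done
None
```

All five flaps are flat after a single stroke: depth readings put their free ends at about 30 mm, against 29 mm for fully flat. The track and bystanders look unmoved in the pictures, the hand is clear, and the job is handed in; no verdict came back.

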